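# Line up the condiments by height

### The job

Line the kitchen timer, the small tin, the green-capped spice jar and the salt shaker up in order of height on the wooden stand: one on each cork pad, the tallest on the pad next to the upright steel end plate, the lowest on the pad at the matchbox end. Each must stand upright in the middle of its pad, and none may be tipped over on the way.

Things in the scene. Friction and masses are not known exactly. Their poses are not given: they have to be found in the camera images.
- salt_shaker: Plastic salt shaker, pale body, blue cap: the tallest, 136 mm. Body 62 mm across up to 104 mm; the round cap, 67 mm across, reaches from 104 to 132 mm and can be gripped from above; its pour flap is fixed. About 0.4 kg. Starts standing upright on the worktop. Origin: centre of its underside; z up along its axis.
- spice_jar: Glass spice jar with a green cap, 106 mm tall. Body 44 mm across, round cap 45 mm across from 85 to 105 mm. About 0.11 kg. (A similar jar with a white cap stands at the back and is not part of the job.) Starts standing upright on the worktop. Origin: centre of its underside; z up along its axis.
- tin: Small round food tin, 57 mm across, 72 mm tall, about 0.18 kg. Starts standing upright on the worktop. Origin: centre of its underside; z up along its axis.
- timer: Round red and white kitchen timer, the lowest, 62 mm across, 43 mm tall; it does not turn. Gripped round its side. Starts standing upright on the worktop. Origin: centre of its underside; z up along its axis. (A tall fridge stands right of the worktop, its near left corner 0.40 m ahead and 0.25 m right of the base.)
- pad_1: Flat round cork pad, 80 mm across, 3 mm thick, one of four alike in a straight row on the low wooden stand (100 x 490 x 12 mm, its top at z = 12 mm); neighbouring pads are 90 mm apart centre to centre. It is fixed to the stand; its top is at z = 15 mm. Origin: centre of its underside, at z = 12 mm; its own y axis runs along the row from pad_1 to pad_4. An end pad of the row.
- pad_2: Flat round cork pad, 80 mm across, 3 mm thick, one of four alike in a straight row on the low wooden stand (100 x 490 x 12 mm, its top at z = 12 mm); neighbouring pads are 90 mm apart centre to centre. It is fixed to the stand; its top is at z = 15 mm. Origin: centre of its underside, at z = 12 mm; its own y axis runs along the row from pad_1 to pad_4. An inner pad of the row.
- pad_3: Flat round cork pad, 80 mm across, 3 mm thick, one of four alike in a straight row on the low wooden stand (100 x 490 x 12 mm, its top at z = 12 mm); neighbouring pads are 90 mm apart centre to centre. It is fixed to the stand; its top is at z = 15 mm. Origin: centre of its underside, at z = 12 mm; its own y axis runs along the row from pad_1 to pad_4. An inner pad of the row.
- pad_4: Flat round cork pad, 80 mm across, 3 mm thick, one of four alike in a straight row on the low wooden stand (100 x 490 x 12 mm, its top at z = 12 mm); neighbouring pads are 90 mm apart centre to centre. It is fixed to the stand; its top is at z = 15 mm. Origin: centre of its underside, at z = 12 mm; its own y axis runs along the row from pad_1 to pad_4. An end pad of the row.
- end_plate: Upright steel end plate, 80 mm wide, 4 mm thick, 90 mm tall, on a 36 mm wide foot, fixed on the wooden stand at one end of the row of pads (either end), 80 mm beyond the centre of the end pad; a matchbox lies at the other end. Origin: centre of its underside, at z = 12 mm; z up, y along the row. (A wall cabinet overhangs the back; its underside is 0.65 m up.)

How it is judged:
At the end, for the whole second after the job is handed in: Counted from the end plate the pads carry salt shaker, spice jar, tin, timer; each is within 15 mm of its pad's centre, resting on the pad, upright within 0.1 rad, released and at rest (((horizontal distance between end_plate and pad_4 below 0.15 m and horizontal distance between salt_shaker and pad_4 below 0.015 m and horizontal distance between spice_jar and pad_3 below 0.015 m and horizontal distance between tin and pad_2 below 0.015 m and horizontal distance between timer and pad_1 below 0.015 m) or (horizontal distance between end_plate and pad_1 below 0.15 m and horizontal distance between salt_shaker and pad_1 below 0.015 m and horizontal distance between spice_jar and pad_2 below 0.015 m and horizontal distance between tin and pad_3 below 0.015 m and horizontal distance between timer and pad_4 below 0.015 m)) and angle between each of salt_shaker, spice_jar, tin, timer's own z axis and vertical below 0.1 rad and height (world z) of salt_shaker between 0.011 and 0.02 m and linear speed of each of salt_shaker, spice_jar, tin, timer below 0.02 m/s and angular speed of each of salt_shaker, spice_jar, tin, timer below 0.2 rad/s and height (world z) of spice_jar between 0.011 and 0.02 m and height (world z) of tin between 0.011 and 0.02 m and height (world z) of timer between 0.011 and 0.02 m); the robot touches nothing.
It fails at once if the salt shaker is tipped over (more than 0.6 rad) (angle between salt_shaker's own z axis and vertical above 0.6 rad).
It fails at once if the spice jar is tipped over (more than 0.6 rad) (angle between spice_jar's own z axis and vertical above 0.6 rad).
It fails at once if the tin is tipped over (more than 0.6 rad) (angle between tin's own z axis and vertical above 0.6 rad).
It fails at once if the timer is tipped over (more than 0.6 rad) (angle between timer's own z axis and vertical above 0.6 rad).
It also fails if it takes over 120 s, if anything falls off the work surface, if the arm or the gripper's body presses on something with over 40 N, if the wrist force passes 120 N, or if a joint passes its speed limit or range.

### The arm

A 7-joint arm with a two-finger parallel gripper is mounted at the origin on a cart in front of the work surface, level with it; the furniture and walls round the work are solid. World frame = base frame: x ahead of the robot, y to its left, z up, the work surface at z = 0. Lengths are in m, angles in rad, forces in N, time in s.
With the tool pointing down it reaches from about 0.425 to 1.025 m from the base axis. Payload 9.4 kg.
Tool frame: the origin (TCP) lies at the very end of the fingers, on their centre line; the grasp point (between the pads) lies 19 mm behind it; z points along the fingers, y is the line along which they close (so a half turn about z gives the same grasp; the last joint's range is limited). The gripper opens to 85 mm and grips with 20 to 120 N. Pads are 22 mm wide; open, the fingers measure 114 mm over their backs; the gripper's body (76 mm by 85 mm) begins 54 mm behind the grasp point. The pads swing forward as they close: fully open they stand 13 mm farther back than shut.
Start: joints at [-0.077, 0.599, -0.003, 1.599, 0.002, 0.943, -0.08], TCP at [0.725, -0, 0.231] pointing down, gripper open.
Joint ranges: [-2.57, 2.57], [-0.35, 1.97], [-1.29, 1.29], [0.11, 2.56], [-1.05, 4.19], [0.11, 1.86], [-2.63, 2.63]. Speed limits (rad/s): [2.22, 2.22, 3.01, 3.01, 3.14, 3.14, 3.14].

### API

Orientations are given as [roll, pitch, yaw] about the fixed x, y, z axes, in that order (R = Rz(yaw) Ry(pitch) Rx(roll)).
In Python, from station import bot, optics, workorder, finder gives the robot as it stands.
- The arm moves only by the shell command python3 -m crank 'ROWS' [FORCE]. ROWS is JSON, a list of rows, each a list of 7 numbers: the shift along the world's x, y, z as a fraction of full scale, then the turn, a rotation vector about the world's x, y, z as a fraction of full scale, then the opening, from -1 (shut) to 1 (fully open). A call has 1 to 10 rows; each row is the pose to reach, as a shift and turn from the pose commanded when the call began; what a row does not reach only later rows make up. Full scale, the value 1, is 300 mm for a shift and 90 degrees for a turn. A row lasts 1/8 s, in which the tool goes at most 62.5 mm and 10.7 degrees, less where a joint would pass 70% of its speed; a pose out of reach is approached as far as the arm can. A call with a number of a shift or a turn outside -1 to 1 is refused whole. A call with a gripper value outside its range is refused whole. The fingers move at their own pace and stop on an object; FORCE is the grip in N (left out, the last holds). Time passes only in rows, so rows that repeat a pose let the fingers close. It gives the time, the measured TCP pose, the force, the opening and the grip force at its end, in the units of the state.
- bot.get_state(): the state, without advancing time (a new reading comes with each control period).
- optics.get_image(name): name is "scene" or "side" or "wrist"; returns (picture, depth): 480x640x3 uint8, red, green, blue; 480x640 float32, m along the optical axis (not along the pixel's ray), 0 where there is no reading.
- optics.camera_params(name): a dict with "fx", "fy", "cx", "cy" (pixels), "pose" (4x4, takes a point from camera to world coordinates). Camera axes: x right, y down, z forward; pixel columns grow to the right and rows downward; lengths in m; the calibration is good to about 2 mm. A picture is of the moment at which its call begins: read the wrist's pose just before it. camera_params takes no time and is no camera call; for the wrist camera it gives the pose at the moment of the call.
- workorder.close_job(): hands the job in; it is judged then, once.
Trained networks look in the newest picture that a camera, given by its name, has taken for a name from the list of things; names that differ only in an ending like _2 or _b are one class to them, and where a whole thing is asked for, a point or a joint stands for the part that bears it (a point fixed in the world has none). Each returns a list of dicts, best first, with "conf" (0 to 1); they miss things now and then, are a little off and sometimes report something else, mostly with a low value. They report only what shows in the picture. A call takes as long as a camera call.
- finder.boxes_of(name, camera): "box" ([centre column, centre row, width, height] in pixels, round what is visible of it).
- finder.pinpoint(name, camera): "centre" ([column, row] in pixels: a listed point, or the origin of a listed thing).
The state is a dict: "time": time; "joint_positions": joint angles; "qvel": joint speeds; "joint_efforts": joint torques, N m; "eef_pos": TCP position; "ee_rot": TCP orientation; "ft_force": force on the tool from outside, world axes, zero at the start; "torque": the same for the moment, N m; "grip_width": finger opening in m; "gripper_force": force on a finger pad.
Only numpy, scipy, OpenCV 4.12 (cv2) and the standard library are available. Lean on these libraries where they do the work, as an engineer would, in place of code of your own. Each camera call takes 0.05 s, during which the arm holds its last target. There are 200 camera calls.

## Working session

There is one attempt and no reset: what is moved stays moved. The work goes in short steps, Python scripts to look and compute and a shell command to move; the robot and the scene stay as the last step left them, time stands still between calls to the robot, and variables do not carry over. Pictures are saved under pics/ and viewed, at most 14 in all, crops included, and the job is handed in when it is done.

```bash
mkdir -p pics; ls; python3 - <<'E'
from station import bot, optics, workorder, finder
import cv2,numpy as np
for c in ("scene","side"):
    im,d=optics.get_image(c); cv2.imwrite(f"pics/{c}0.png",im[:,:,::-1]); np.save(f"pics/{c}0.npy",d)
    p=optics.camera_params(c); print(c,p["fx"],p["cx"],p["cy"],np.round(p["pose"],3).tolist())
    for n in ["salt_shaker","spice_jar","tin","timer","pad_1","end_plate"]:
        print(n,[(np.round(r["box"]).tolist(),round(r["conf"],2)) for r in finder.boxes_of(n,c)][:5],[(np.round(r["centre"]).tolist(),round(r["conf"],2)) for r in finder.pinpoint(n,c)][:5])
print(bot.get_state())
E
```

```text
pics
scene 517.0117730230161 318.3522037397145 232.33054918065451 [[-0.871, -0.376, 0.316, 0.276], [-0.492, 0.68, -0.544, 0.61], [-0.01, -0.629, -0.777, 0.716], [0.0, 0.0, 0.0, 1.0]]
salt_shaker [([386.0, 202.0, 48.0, 80.0], 0.6), ([307.0, 185.0, 41.0, 36.0], 0.56)] []
spice_jar [([418.0, 165.0, 31.0, 55.0], 0.94)] [([410.0, 185.0], 0.62)]
tin [([356.0, 273.0, 38.0, 59.0], 0.74), ([246.0, 300.0, 51.0, 47.0], 0.32)] [([352.0, 286.0], 0.96)]
timer [([318.0, 395.0, 46.0, 48.0], 0.74), ([356.0, 273.0, 35.0, 54.0], 0.38)] [([318.0, 402.0], 0.69), ([413.0, 186.0], 0.53)]
pad_1 [([244.0, 300.0, 50.0, 47.0], 0.95), ([293.0, 221.0, 44.0, 29.0], 0.7), ([269.0, 256.0, 46.0, 35.0], 0.7), ([310.0, 187.0, 46.0, 33.0], 0.65)] [([307.0, 182.0], 0.86), ([272.0, 257.0], 0.69), ([244.0, 300.0], 0.66), ([289.0, 222.0], 0.61)]
end_plate [([328.0, 141.0, 45.0, 52.0], 0.57)] [([326.0, 156.0], 0.83)]
side 548.1002421242171 314.280535635178 226.48505059791455 [[-0.91, -0.228, 0.345, 0.158], [-0.413, 0.528, -0.742, 1.007], [-0.013, -0.818, -0.575, 0.711], [0.0, 0.0, 0.0, 1.0]]
salt_shaker [([369.0, 202.0, 33.
[... 706 characters left out ...]
t_positions': array([-0.0766994 ,  0.59930361, -0.00246796,  1.59938236,  0.00180153,
        0.94289567, -0.07981041]), 'qvel': array([-0.00046408, -0.00032195, -0.00060086,  0.00067441, -0.00025083,
        0.00108326,  0.00047546]), 'joint_efforts': array([-3.04169684e-03, -7.76233435e+01,  1.56334832e+00, -2.58383811e+01,
        1.24912674e-02,  1.80457180e-03,  2.78421697e-05]), 'eef_pos': array([ 7.25011847e-01, -2.71126151e-05,  2.31278899e-01]), 'ee_rot': array([3.14157431e+00, 6.45707325e-05, 1.57078147e+00]), 'ft_force': array([ 0.27683251,  0.23544626, -0.47964748]), 'torque': array([ 0.01755587, -0.05383348,  0.06981463]), 'gripper_force': 0.0, 'grip_width': 0.08529662780684256}
```

View pics/scene0.png

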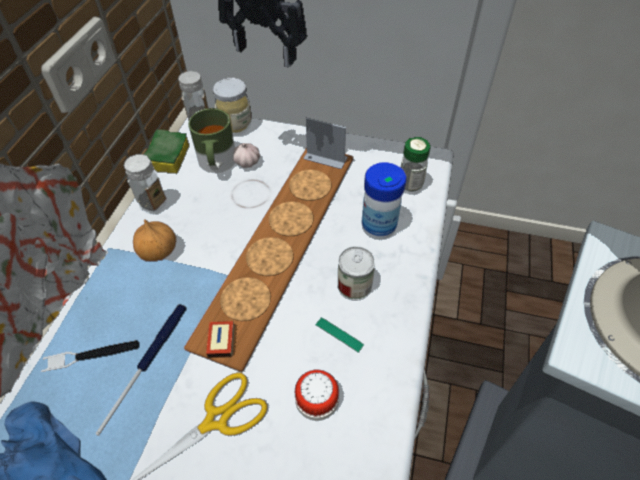

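View pics/side0.png

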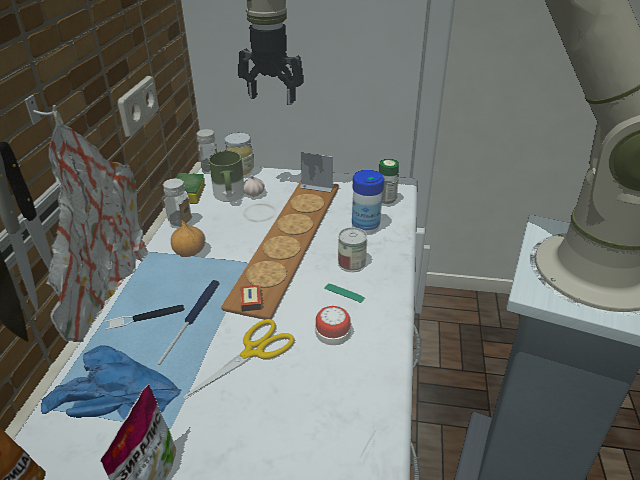

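The pictures show the end plate at the far (-y) end of the stand and the matchbox at the near end. In the scene image the shaker is at (385,200), jar (416,165), tin (356,272) and timer (318,393). Next I fit their positions from depth.

```bash
cat > h.py <<'E'
from station import bot, optics, workorder, finder
import cv2,numpy as np
from scipy.optimize import least_squares
def cloud(c,d):
    p=optics.camera_params(c); v,u=np.mgrid[:480,:640]
    P=np.stack([(u-p["cx"])/p["fx"]*d,(v-p["cy"])/p["fy"]*d,d],-1)@p["pose"][:3,:3].T+p["pose"][:3,3]
    P[d==0]=np.nan; return P
def crop(P,b,m=4):
    x,y,w,h=b; return P[int(y-h/2-m):int(y+h/2+m),int(x-w/2-m):int(x+w/2+m)].reshape(-1,3)
def fit(Q,r,z0,z1):
    Q=Q[(Q[:,2]>z0)&(Q[:,2]<z1)]
    g=np.median(Q[:,:2],0)
    Q=Q[np.linalg.norm(Q[:,:2]-g,axis=1)<r*2]
    s=least_squares(lambda c:np.linalg.norm(Q[:,:2]-c,axis=1)-r,g,loss="soft_l1",f_scale=.002)
    return s.x,len(Q),np.sqrt(np.mean(s.fun**2))
E
python3 - <<'E'
from h import *
B={"scene":dict(salt=(386,202,48,80),jar=(416,163,34,60),tin=(356,273,38,54),timer=(318,394,48,48),plate=(326,141,48,56),p1=(245,300,50,44),p2=(270,256,46,38),p3=(291,219,44,34),p4=(311,185,42,32)),
"side":dict(salt=(368,200,36,65),jar=(390,181,22,48),tin=(352,250,30,42),timer=(333,323,40,40),plate=(316,171,35,42),p1=(266,272,42,26),p2=(281,247,40,25),p3=(295,224,36,24),p4=(308,203,34,22))}
for c in B:
    P=cloud(c,np.load(f"pics/{c}0.npy"))
    S=dict(salt=(.031,.03,.100),jar=(.022,.02,.08),tin=(.0285,.015,.062),timer=(.031,.01,.033))
    for n,(r,a,b) in S.items():
        Q=crop(P,B[c][n]); f=fit(Q,r,a,b); top=Q[Q[:,2]>b+.01]; print(c,n,np.round(f[0],4),f[1],round(f[2],4),"top med",np.round(np.nanmedian(top,0),4),np.round(np.nanmax(Q[:,2]),3))
    im=cv2.imread(f"pics/{c}0.png"); hsv=cv2.cvtColor(im,cv2.COLOR_BGR2HSV)
    Q=crop(P,B[c]["plate"]);Q=Q[(Q[:,2]>.03)&(Q[:,2]<.12)];print("plate",np.round(np.nanmedian(Q,0),4))
    for n in("p1","p2","p3","p4"):
        x,y,w,h=B[c][n]; print(n,np.round(P[int(y)-1:int(y)+2,int(x)-1:int(x)+2].reshape(-1,3).mean(0),4))
    Q=P.reshape(-1,3)
    bb=(Q[:,0]>.4)&(Q[:,0]<.85)&(Q[:,1]<.5)&(Q[:,1]>-.5)
    # stand outline from height
    m=bb&(Q[:,2]>.0075)&(Q[:,2]<.018); 
    h=im.reshape(-1,3).astype(int); brown=(h[:,2]-h[:,0]>50)
    q=Q[m&brown][:,:2].astype(np.float32); q=q[np.linalg.norm(q-np.median(q,0),axis=1)<.27]
    print("rect",cv2.minAreaRect(q),len(q))
    # depth top-view
    z=bb&(Q[:,2]>.13); print("max high",Q[z][:,:2].mean(0) if z.any() else None)
E
```

```text
scene salt [0.4785 0.0462] 1045 0.001 top med [0.4747 0.057  0.1301] 0.136
scene jar [ 0.4689 -0.0746] 558 0.0014 top med [ 0.4609 -0.0569  0.1054] 0.136
scene tin [0.4606 0.1775] 579 0.0007 top med [0.4636 0.1733 0.0726] 0.074
scene timer [0.3925 0.4204] 289 0.0099 top med [0.4198 0.374  0.0435] 0.045
plate [ 0.646  -0.0547  0.0656]
p1 [0.5956 0.294  0.0136]
p2 [0.6074 0.2026 0.0147]
p3 [0.6196 0.1147 0.0136]
p4 [0.6303 0.0245 0.0139]
rect ((0.5545213222503662, 0.22566437721252441), (0.1995905190706253, 0.532707691192627), 7.649479389190674) 12329
max high [ 0.64607    -0.03288647]
side salt [0.4783 0.0454] 807 0.0017 top med [0.4729 0.0611 0.1301] 0.138
side jar [ 0.4683 -0.0757] 328 0.0021 top med [ 0.4562 -0.0531  0.1058] 0.137
side tin [0.4606 0.1768] 534 0.0013 top med [0.4644 0.1703 0.0729] 0.075
side timer [0.4204 0.3724] 346 0.0011 top med [0.4201 0.3747 0.0438] 0.046
plate [ 0.6559 -0.0573  0.0567]
p1 [0.5991 0.2881 0.0151]
p2 [0.6088 0.2043 0.0159]
p3 [0.6198 0.1149 0.0146]
p4 [0.6301 0.0243 0.0142]
rect ((0.5990478992462158, 0.2351219356060028), (0.14815440773963928, 0.5306315422058105), 14.882658958435059) 5813
max high [ 0.6471684  -0.04892917]
```

```bash
python3 - <<'E'
from h import *
N=np.array([[.5956,.294],[.6074,.2026],[.6196,.1147],[.6303,.0245]])
for c in("scene","side"):
    P=cloud(c,np.load(f"pics/{c}0.npy")); im=cv2.imread(f"pics/{c}0.png"); 
    lab=cv2.cvtColor(im,cv2.COLOR_BGR2LAB); 
    # intersect pixel rays with plane z=.015
    p=optics.camera_params(c); v,u=np.mgrid[:480,:640]; R=np.stack([(u-p["cx"])/p["fx"],(v-p["cy"])/p["fy"],np.ones_like(u)],-1)@p["pose"][:3,:3].T
    t=(.015-p["pose"][2,3])/R[...,2]; G=p["pose"][:3,3]+R*t[...,None]
    out=[]
    for n in N:
        near=(np.linalg.norm(G[...,:2]-n,axis=-1)<.052)
        g=im[...,1].astype(np.uint8); th,_=cv2.threshold(g[near].reshape(-1,1),0,255,cv2.THRESH_OTSU)
        m=(near&(g>th)&(im[...,0].astype(int)<160)).astype(np.uint8); m=cv2.morphologyEx(m,cv2.MORPH_CLOSE,np.ones((7,7)));m=cv2.morphologyEx(m,cv2.MORPH_OPEN,np.ones((7,7)))
        (cx,cy),(a,b),_=cv2.minAreaRect(G[m>0][:,:2].astype(np.float32)*1000); k=G[m>0][:,:2].mean(0); out.append(k); print(c,n,np.round(k,4),np.round([cx,cy,a,b]))
    out=np.array(out); print("mean",out.mean(0),"spacing",np.diff(out,axis=0))
P=cloud("scene",np.load("pics/scene0.npy")); Q=crop(P,(318,394,48,48)); Q=Q[np.linalg.norm(Q[:,:2]-[.42,.373],axis=1)<.045]
print(fit(Q,.031,.01,.033)); q=Q[Q[:,2]>.036]; print(cv2.minEnclosingCircle(q[:,:2].astype(np.float32)))
E
```

```text
scene [0.5956 0.294 ] [0.5989 0.292 ] [598. 292.  79.  78.]
scene [0.6074 0.2026] [0.6115 0.203 ] [612. 204.  80.  76.]
scene [0.6196 0.1147] [0.6228 0.116 ] [621. 113.  79.  84.]
scene [0.6303 0.0245] [0.6346 0.026 ] [634.  23.  77.  82.]
mean [0.61696207 0.15927047] spacing [[ 0.01252902 -0.08899553]
 [ 0.01134105 -0.08697556]
 [ 0.01182714 -0.09001367]]
side [0.5956 0.294 ] [0.5984 0.2919] [597. 290.  75.  77.]
side [0.6074 0.2026] [0.6105 0.2041] [612. 203.  80.  78.]
side [0.6196 0.1147] [0.623  0.1159] [620. 118.  76.  86.]
side [0.6303 0.0245] [0.6336 0.0238] [633.  24.  72.  75.]
mean [0.61635961 0.15890511] spacing [[ 0.01202377 -0.0877807 ]
 [ 0.01251233 -0.08817466]
 [ 0.01058317 -0.0921545 ]]
(array([0.39250898, 0.42037508]), 289, np.float64(0.009860434497778963))
((0.4195340871810913, 0.3740993142127991), 0.02992011420428753)
```

```bash
python3 -m crank '[[-0.2,0.1,0,0,0,0,1],[-0.4,0.3,0,0,0,0,1],[-0.6,0.5,0,0,0,0,1],[-0.8,0.59,-0.1,0,0,0,1],[-0.88,0.59,-0.2,0,0,0,1],[-0.88,0.59,-0.2,0,0,0,1],[-0.88,0.59,-0.2,0,0,0,1],[-0.88,0.59,-0.2,0,0,0,1]]' 40
```

```text
time: 2.3
eef_pos: [0.4624, 0.1769, 0.1719]
ee_rot: [3.14, -0.0, 1.57]
ft_force: [0.1, -0.2, -0.7]
grip_width: 0.0852
gripper_force: 0.0
```

```bash
python3 -m crank '[[-0.005,0,-0.15,0,0,0,1],[-0.005,0,-0.3,0,0,0,1],[-0.005,0,-0.42,0,0,0,1],[-0.005,0,-0.5,0,0,0,1],[-0.005,0,-0.5,0,0,0,1],[-0.005,0,-0.5,0,0,0,-1],[-0.005,0,-0.5,0,0,0,-1],[-0.005,0,-0.5,0,0,0,-1],[-0.005,0,-0.5,0,0,0,-1],[-0.005,0,-0.5,0,0,0,-1]]' 40; python3 -m crank '[[0,0,0.05,0,0,0,-1],[0,0,0.15,0,0,0,-1],[0,0,0.25,0,0,0,-1],[0,0,0.35,0,0,0,-1],[0,0,0.35,0,0,0,-1]]'
```

```text
time: 3.55
eef_pos: [0.4605, 0.1771, 0.0226]
ee_rot: [3.139, -0.001, 1.57]
ft_force: [0.6, -1.3, 8.6]
grip_width: 0.0569
gripper_force: 42.7
time: 4.18
eef_pos: [0.4605, 0.1774, 0.1291]
ee_rot: [3.137, -0.002, 1.571]
ft_force: [-0.7, 0.3, -1.6]
grip_width: 0.0566
gripper_force: 43.0
```

```bash
python3 -m crank '[[0.12,0.02,0,0,0,0,-1],[0.26,0.05,0,0,0,0,-1],[0.4,0.08,0,0,0,0,-1],[0.5,0.087,0,0,0,0,-1],[0.5,0.087,-0.1,0,0,0,-1],[0.5,0.087,-0.2,0,0,0,-1],[0.5,0.087,-0.26,0,0,0,-1],[0.5,0.087,-0.295,0,0,0,-1],[0.5,0.087,-0.3,0,0,0,-1],[0.5,0.087,-0.3,0,0,0,-1]]'; python3 -m crank '[[0,0,-0.003,0,0,0,-1],[0,0,-0.003,0,0,0,-1]]'
```

```text
time: 5.42
eef_pos: [0.6097, 0.2032, 0.0369]
ee_rot: [3.141, -0.0, 1.571]
ft_force: [0.1, 0.3, -1.5]
grip_width: 0.0565
gripper_force: 43.0
time: 5.68
eef_pos: [0.6098, 0.2034, 0.0367]
ee_rot: [3.14, -0.0, 1.571]
ft_force: [-3.5, -0.1, 9.9]
grip_width: 0.057
gripper_force: 44.1
```

Contact is made, so I release, rise and go above the timer.

```bash
python3 -m crank '[[0,0,0,0,0,0,-0.3],[0,0,0,0,0,0,0.6],[0,0,0,0,0,0,1],[0,0,0,0,0,0,1],[0,0,0.1,0,0,0,1],[0,0,0.25,0,0,0,1],[0,0,0.4,0,0,0,1],[0,0,0.5,0,0,0,1],[0,0,0.5,0,0,0,1]]'; python3 -m crank '[[-0.12,0.14,0,0,0,0,1],[-0.26,0.28,0,0,0,0,1],[-0.4,0.42,0,0,0,0,1],[-0.52,0.52,0,0,0,0,1],[-0.63,0.566,0,0,0,0,1],[-0.633,0.566,-0.1,0,0,0,1],[-0.633,0.566,-0.15,0,0,0,1],[-0.633,0.566,-0.15,0,0,0,1],[-0.633,0.566,-0.15,0,0,0,1]]'; python3 - <<'E'
from h import *
im,d=optics.get_image("wrist"); cv2.imwrite("pics/w1.png",im[:,:,::-1]); im,d=optics.get_image("side"); cv2.imwrite("pics/s1.png",im[:,:,::-1])
E
```

```text
time: 6.8
eef_pos: [0.6108, 0.2035, 0.1879]
ee_rot: [3.137, -0.002, 1.571]
ft_force: [0.1, -0.0, -1.1]
grip_width: 0.0855
gripper_force: 0.0
time: 7.92
eef_pos: [0.4203, 0.3727, 0.1406]
ee_rot: [3.141, 0.0, 1.57]
ft_force: [0.1, 0.6, 0.3]
grip_width: 0.0856
gripper_force: 0.0
```

View pics/s1.png

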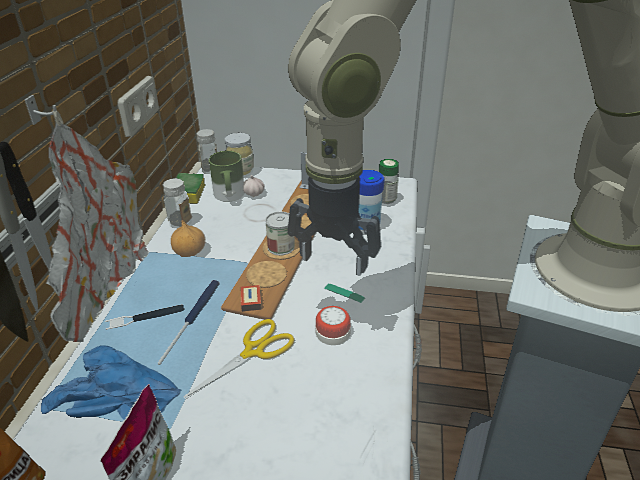

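View pics/w1.png

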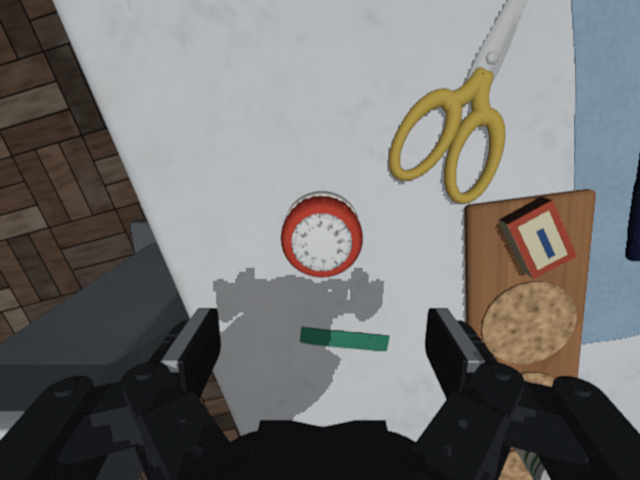

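The tin stands on the second pad from the matchbox (side 281,236). The timer is centred between the fingers in the wrist view (321,236).

```bash
python3 -m crank '[[0,0,-0.12,0,0,0,1],[0,0,-0.24,0,0,0,1],[0,0,-0.36,0,0,0,1],[0,0,-0.425,0,0,0,1],[0,0,-0.425,0,0,0,1],[0,0,-0.425,0,0,0,-1],[0,0,-0.425,0,0,0,-1],[0,0,-0.425,0,0,0,-1],[0,0,-0.425,0,0,0,-1],[0,0,-0.425,0,0,0,-1]]' 40; python3 -m crank '[[0,0,0.05,0,0,0,-1],[0,0,0.15,0,0,0,-1],[0,0,0.25,0,0,0,-1],[0,0,0.25,0,0,0,-1]]'
```

```text
time: 9.28
eef_pos: [0.4202, 0.3733, 0.0144]
ee_rot: [3.14, -0.001, 1.571]
ft_force: [-0.6, -1.6, 7.9]
grip_width: 0.0598
gripper_force: 43.2
time: 9.78
eef_pos: [0.4207, 0.3738, 0.0909]
ee_rot: [3.138, -0.003, 1.571]
ft_force: [0.7, 1.2, -1.3]
grip_width: 0.0599
gripper_force: 43.5
```

```bash
python3 -m crank '[[0.1,-0.04,0.03,0,0,0,-1],[0.24,-0.1,0.03,0,0,0,-1],[0.38,-0.17,0.03,0,0,0,-1],[0.5,-0.23,0.03,0,0,0,-1],[0.593,-0.27,0.03,0,0,0,-1],[0.593,-0.27,-0.08,0,0,0,-1],[0.593,-0.27,-0.16,0,0,0,-1],[0.593,-0.27,-0.195,0,0,0,-1],[0.593,-0.27,-0.203,0,0,0,-1],[0.593,-0.27,-0.203,0,0,0,-1]]'; python3 -m crank '[[0,0,-0.003,0,0,0,-1],[0,0,-0.003,0,0,0,-1]]'
```

```text
time: 11.02
eef_pos: [0.5962, 0.2913, 0.0284]
ee_rot: [-3.14, 0.001, 1.571]
ft_force: [-6.7, -2.5, 14.1]
grip_width: 0.0597
gripper_force: 50.1
time: 11.28
eef_pos: [0.5962, 0.2913, 0.0284]
ee_rot: [-3.14, 0.001, 1.571]
ft_force: [-8.3, -4.4, 22.0]
grip_width: 0.0598
gripper_force: 51.3
```

```bash
python3 -m crank '[[0,0,0,0,0,0,-0.3],[0,0,0,0,0,0,0.6],[0,0,0,0,0,0,1],[0,0,0,0,0,0,1],[0,0,0.1,0,0,0,1],[0,0,0.25,0,0,0,1],[0,0,0.4,0,0,0,1],[0,0,0.6,0,0,0,1],[0,0,0.6,0,0,0,1]]'; python3 -m crank '[[-0.05,-0.18,0.05,0,0,0,1],[-0.1,-0.36,0.05,0,0,0,1],[-0.15,-0.54,0.05,0,0,0,1],[-0.25,-0.72,0.05,0,0,0,1],[-0.33,-0.86,0.05,0,0,0,1],[-0.38,-0.96,0.05,0,0,0,1],[-0.38,-0.96,0.05,0,0,0,1],[-0.38,-0.96,0.05,0,0,0,1]]'; python3 - <<'E'
from h import *
for c in("scene","side"):
    im,d=optics.get_image(c); cv2.imwrite(f"pics/{c}2.png",im[:,:,::-1])
    P=cloud(c,d).reshape(-1,3)
    for n,k,r,a,b in(("timer",(.5986,.2929),.031,.025,.05),("tin",(.6106,.2036),.0285,.03,.08),("salt",(.4784,.0458),.031,.03,.1),("jar",(.4686,-.0752),.022,.02,.08)):
        Q=P[np.linalg.norm(P[:,:2]-k,axis=1)<.045]; f=fit(Q,r,a,b); print(c,n,np.round(f[0],4),f[1],round(f[2],4),np.round(np.nanpercentile(Q[:,2],98),3))
E
```

```text
time: 12.4
eef_pos: [0.5998, 0.2931, 0.211]
ee_rot: [3.134, -0.004, 1.57]
ft_force: [0.3, 1.1, -1.3]
grip_width: 0.0856
gripper_force: 0.0
time: 13.4
eef_pos: [0.4838, 0.0044, 0.2207]
ee_rot: [-3.141, -0.0, 1.571]
ft_force: [0.6, 0.3, 0.7]
grip_width: 0.0855
gripper_force: 0.0
scene timer [0.5582 0.3288] 383 0.0106 0.058
scene tin [0.5791 0.243 ] 678 0.0095 0.086
scene salt [0.4783 0.046 ] 1046 0.0011 0.413
scene jar [ 0.4688 -0.0747] 545 0.0013 0.106
side timer [0.5678 0.3359] 328 0.0103 0.059
side tin [0.6102 0.2027] 562 0.0014 0.087
side salt [0.4781 0.0453] 813 0.0017 0.479
side jar [ 0.4443 -0.044 ] 335 0.0055 0.107
```

View pics/scene2.png

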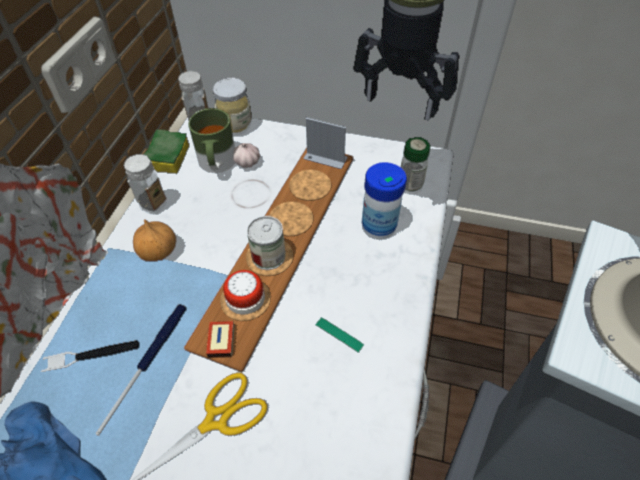

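Tin and timer stand on their pads (scene 267,240 and 243,290). The jar is next.

```bash
python3 -m crank '[[-0.03,-0.12,0,0,0,0,1],[-0.05,-0.265,0,0,0,0,1],[-0.05,-0.265,0,0,0,0,1],[-0.05,-0.265,-0.15,0,0,0,1],[-0.05,-0.265,-0.3,0,0,0,1],[-0.05,-0.265,-0.42,0,0,0,1],[-0.05,-0.265,-0.495,0,0,0,1],[-0.05,-0.265,-0.495,0,0,0,1],[-0.05,-0.265,-0.495,0,0,0,1]]'; python3 -m crank '[[0,0,0,0,0,0,-1],[0,0,0,0,0,0,-1],[0,0,0,0,0,0,-1],[0,0,0,0,0,0,-1],[0,0,0,0,0,0,-1],[0,0,0,0,0,0,-1]]' 35; python3 -m crank '[[0,0,0.05,0,0,0,-1],[0,0,0.15,0,0,0,-1],[0,0,0.3,0,0,0,-1],[0,0,0.45,0,0,0,-1],[0,0,0.6,0,0,0,-1],[0,0,0.6,0,0,0,-1],[0,0,0.6,0,0,0,-1]]'
```

```text
time: 14.62
eef_pos: [0.4691, -0.0748, 0.073]
ee_rot: [3.141, -0.0, 1.572]
ft_force: [0.2, -0.8, 0.5]
grip_width: 0.0853
gripper_force: 0.0
time: 15.38
eef_pos: [0.469, -0.0757, 0.0734]
ee_rot: [3.14, 0.0, 1.571]
ft_force: [-0.4, 0.6, 7.5]
grip_width: 0.0442
gripper_force: 34.4
time: 16.25
eef_pos: [0.4679, -0.0757, 0.2522]
ee_rot: [-3.141, 0.0, 1.571]
ft_force: [0.6, 0.3, -1.7]
grip_width: 0.0442
gripper_force: 36.2
```

```bash
python3 -m crank '[[0.13,0.05,0,0,0,0,-1],[0.28,0.16,0,0,0,0,-1],[0.42,0.3,0,0,0,0,-1],[0.5,0.44,0,0,0,0,-1],[0.516,0.56,0,0,0,0,-1],[0.516,0.634,0,0,0,0,-1],[0.516,0.634,0,0,0,0,-1]]'; python3 -m crank '[[0,0,-0.12,0,0,0,-1],[0,0,-0.26,0,0,0,-1],[0,0,-0.4,0,0,0,-1],[0,0,-0.5,0,0,0,-1],[0,0,-0.535,0,0,0,-1],[0,0,-0.544,0,0,0,-1],[0,0,-0.544,0,0,0,-1]]'
```

```text
time: 17.12
eef_pos: [0.6223, 0.1161, 0.2512]
ee_rot: [-3.139, 0.0, 1.574]
ft_force: [0.5, -0.9, -1.3]
grip_width: 0.044
gripper_force: 36.3
time: 18.0
eef_pos: [0.6239, 0.1142, 0.0904]
ee_rot: [3.14, -0.0, 1.57]
ft_force: [0.3, -0.4, -1.3]
grip_width: 0.0441
gripper_force: 36.3
```

```bash
python3 -m crank '[[-0.002,0,-0.006,0,0,0,-1],[-0.002,0,-0.008,0,0,0,-1],[-0.002,0,-0.008,0,0,0,-1]]'
```

```text
time: 18.38
eef_pos: [0.6235, 0.1147, 0.0886]
ee_rot: [3.139, -0.0, 1.571]
ft_force: [-0.8, 0.2, 6.9]
grip_width: 0.0441
gripper_force: 37.0
```

```bash
python3 -m crank '[[0,0,0,0,0,0,-0.5],[0,0,0,0,0,0,0],[0,0,0,0,0,0,1],[0,0,0,0,0,0,1],[0,0,0,0,0,0,1],[0,0,0.1,0,0,0,1],[0,0,0.25,0,0,0,1],[0,0,0.4,0,0,0,1],[0,0,0.54,0,0,0,1],[0,0,0.54,0,0,0,1]]'; python3 -m crank '[[-0.12,-0.06,0,0,0,0,1],[-0.26,-0.12,0,0,0,0,1],[-0.4,-0.19,0,0,0,0,1],[-0.484,-0.23,0,0,0,0,1],[-0.484,-0.23,-0.1,0,0,0,1],[-0.484,-0.23,-0.25,0,0,0,1],[-0.484,-0.23,-0.3,0,0,0,1],[-0.484,-0.23,-0.3,0,0,0,1]]'; python3 - <<'E'
from h import *
im,d=optics.get_image("scene"); cv2.imwrite(f"pics/scene3.png",im[:,:,::-1])
im,d=optics.get_image("side"); P=cloud("side",d).reshape(-1,3);cv2.imwrite(f"pics/side3.png",im[:,:,::-1])
Q=P[np.linalg.norm(P[:,:2]-[.4783,.0458],axis=1)<.045]; print(fit(Q,.031,.03,.1))
E
```

```text
time: 19.62
eef_pos: [0.6243, 0.115, 0.2525]
ee_rot: [3.136, -0.001, 1.571]
ft_force: [0.7, 0.6, -0.5]
grip_width: 0.0852
gripper_force: 0.0
time: 20.62
eef_pos: [0.4763, 0.0454, 0.1574]
ee_rot: [-3.138, 0.001, 1.571]
ft_force: [-0.4, 0.4, 0.5]
grip_width: 0.085
gripper_force: 0.0
(array([0.4782575, 0.0452444]), 808, np.float64(0.0016757050225353228))
```

View pics/scene3.png

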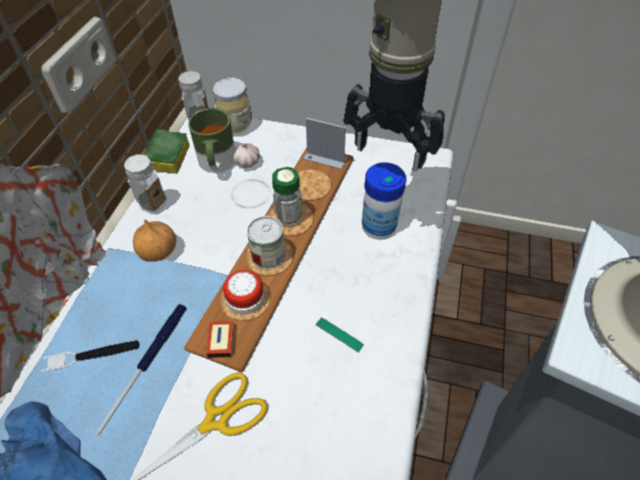

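The jar is up on the third pad (287,195). I grasp the shaker by its cap.

```bash
python3 -m crank '[[0.005,0,0,0,0,0,1],[0.005,0,-0.06,0,0,0,1],[0.005,0,-0.13,0,0,0,1],[0.005,0,-0.19,0,0,0,1],[0.005,0,-0.2,0,0,0,1],[0.005,0,-0.2,0,0,0,1]]'; python3 -m crank '[[0,0,0,0,0,0,-1],[0,0,0,0,0,0,-1],[0,0,0,0,0,0,-1],[0,0,0,0,0,0,-1],[0,0,0,0,0,0,-1]]' 60; python3 -m crank '[[0,0,0.05,0,0,0,-1],[0,0,0.12,0,0,0,-1],[0,0,0.2,0,0,0,-1],[0,0,0.25,0,0,0,-1],[0,0,0.25,0,0,0,-1],[0,0,0.25,0,0,0,-1]]'
```

```text
time: 21.48
eef_pos: [0.4793, 0.0456, 0.0995]
ee_rot: [3.141, -0.0, 1.571]
ft_force: [-0.2, -0.6, 0.2]
grip_width: 0.0854
gripper_force: 0.0
time: 22.1
eef_pos: [0.4792, 0.0456, 0.1001]
ee_rot: [3.14, -0.0, 1.571]
ft_force: [-2.2, 0.5, 9.2]
grip_width: 0.0654
gripper_force: 63.9
time: 22.85
eef_pos: [0.4785, 0.0455, 0.1736]
ee_rot: [-3.141, 0.0, 1.571]
ft_force: [-1.1, 0.8, -5.2]
grip_width: 0.0652
gripper_force: 69.5
```

```bash
python3 -m crank '[[0.1,-0.02,0.02,0,0,0,-1],[0.22,-0.05,0.02,0,0,0,-1],[0.34,-0.068,0.02,0,0,0,-1],[0.45,-0.068,0.02,0,0,0,-1],[0.52,-0.068,0,0,0,0,-1],[0.52,-0.068,-0.08,0,0,0,-1],[0.52,-0.068,-0.15,0,0,0,-1],[0.52,-0.068,-0.18,0,0,0,-1],[0.52,-0.068,-0.192,0,0,0,-1],[0.52,-0.068,-0.192,0,0,0,-1]]'; python3 -m crank '[[0,0,-0.003,0,0,0,-1],[0,0,-0.003,0,0,0,-1]]'
```

```text
time: 24.1
eef_pos: [0.6352, 0.0252, 0.1166]
ee_rot: [3.141, 0.0, 1.571]
ft_force: [1.1, 0.2, -5.2]
grip_width: 0.0654
gripper_force: 70.1
time: 24.35
eef_pos: [0.6353, 0.0252, 0.116]
ee_rot: [3.141, -0.0, 1.571]
ft_force: [-0.0, 0.5, -5.6]
grip_width: 0.0653
gripper_force: 70.1
```

```bash
python3 -m crank '[[0,0,-0.003,0,0,0,-1],[0,0,-0.005,0,0,0,-1],[0,0,-0.005,0,0,0,-1]]'
```

```text
time: 24.72
eef_pos: [0.6352, 0.0252, 0.1153]
ee_rot: [3.141, -0.0, 1.571]
ft_force: [-2.6, -0.2, 6.8]
grip_width: 0.0654
gripper_force: 71.2
```

Contact again: I release, rise well clear and check.

```bash
python3 -m crank '[[0,0,0,0,0,0,-0.3],[0,0,0,0,0,0,0.6],[0,0,0,0,0,0,1],[0,0,0,0,0,0,1],[0,0,0,0,0,0,1],[0,0,0.1,0,0,0,1],[0,0,0.25,0,0,0,1],[0,0,0.4,0,0,0,1],[0,0,0.5,0,0,0,1],[0,0,0.5,0,0,0,1]]'; python3 -m crank '[[-0.1,-0.1,0.05,0,0,0,1],[-0.2,-0.2,0.05,0,0,0,1],[-0.4,-0.4,0.05,0,0,0,1],[-0.4,-0.4,0.05,0,0,0,1],[-0.4,-0.4,0.05,0,0,0,1]]'; python3 - <<'E'
from h import *
for c in("scene","side"):
    im,d=optics.get_image(c); cv2.imwrite(f"pics/{c}4.png",im[:,:,::-1])
    P=cloud(c,d).reshape(-1,3); o=optics.camera_params(c)["pose"][:2,3]
    for n,k,r,a,b in(("timer",(.5986,.2929),.031,.025,.05),("tin",(.6106,.2036),.0285,.03,.08),("jar",(.6226,.1144),.022,.035,.095),("salt",(.6346,.0252),.031,.045,.113)):
        k=np.array(k); Q=P[(np.linalg.norm(P[:,:2]-k,axis=1)<.045)&(P[:,2]>a)]; S=Q[Q[:,2]<b]
        s=least_squares(lambda q:np.linalg.norm(S[:,:2]-q,axis=1)-r,k,loss="soft_l1",f_scale=.002)
        print(c,n,"err mm",np.round((s.x-k)*1000,1),len(S),round(np.sqrt(np.mean(s.fun**2)),4),"top",np.round(np.nanpercentile(Q[:,2],98),3))
E
```

```text
time: 25.98
eef_pos: [0.6362, 0.0253, 0.2666]
ee_rot: [3.137, -0.0, 1.571]
ft_force: [-0.1, -0.4, -0.7]
grip_width: 0.0859
gripper_force: 0.0
time: 26.6
eef_pos: [0.514, -0.096, 0.2786]
ee_rot: [-3.141, 0.0, 1.568]
ft_force: [0.1, 0.9, 0.1]
grip_width: 0.0853
gripper_force: 0.0
scene timer err mm [-1.  -2.1] 399 0.0009 top 0.059
scene tin err mm [-0.4  0.1] 681 0.0017 top 0.087
scene jar err mm [0.6 1.3] 694 0.0012 top 0.122
scene salt err mm [-0.6  0.2] 914 0.0011 top 0.149
side timer err mm [-1.3 -2.8] 334 0.0014 top 0.06
side tin err mm [-0.4 -0.8] 559 0.0014 top 0.087
side jar err mm [0.7 0.5] 445 0.0018 top 0.122
side salt err mm [-0.8 -0.9] 524 0.0017 top 0.15
```

View pics/scene4.png

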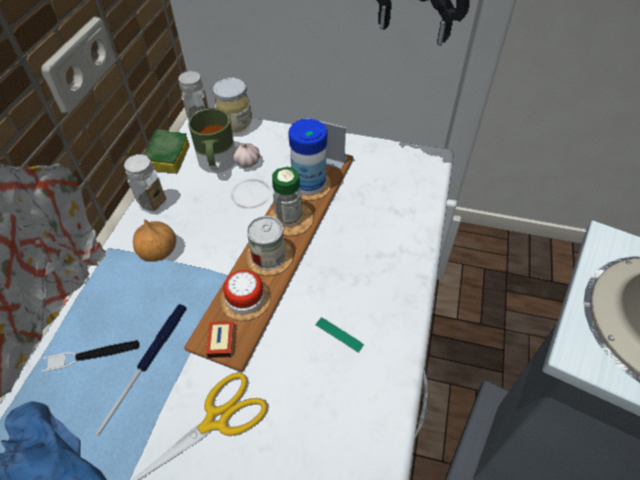

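All four stand upright on their pads in the right order: shaker (308,155), jar (287,195), tin (267,243), timer (243,290). Each is within about 3 mm of its pad's centre.

```bash
python3 -c "
from station import workorder
print(workorder.close_job())"
```

```text
the job is handed in; nothing more can be done
None
```

The job is handed in at about 27 s: salt shaker, spice jar, tin and timer stand upright in that order from the end plate, each within about 3 mm of its pad's centre by my camera fits; the hand-in call gave no verdict.

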